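# Load four pulse generators from the carrier rail onto the test fixture in the same order

## Robot

A 6-joint arm with a two-finger parallel gripper is mounted at the origin on the work surface. World frame = base frame: x ahead of the robot, y to its left, z up, the work surface at z = 0. Lengths are in m, angles in rad, forces in N, time in s.
With the tool pointing down it reaches from about 0.35 to 0.975 m from the base axis. Payload 4.9 kg.
Tool frame: the origin (TCP) lies on the centre line of the jaws, within the pads' length; the fingertips stand 14 mm ahead of it and the grasp point (between the pads) lies 5 mm behind it; z points along the fingers, y is the line along which they close (so a half turn about z gives the same grasp; the last joint's range is limited). The gripper opens to 85 mm and grips with 20 to 120 N. Pads are 22 mm wide; open, the fingers measure 114 mm over their backs; the gripper's body (76 mm by 85 mm) begins 54 mm behind the grasp point. The pads swing forward as they close: fully open they stand 13 mm farther back than shut.
Start: joints at [1.154, 0.053, 1.613, -0, 1.476, -0.119], TCP at [0.183, 0.597, 0.245] pointing down, gripper open.
Joint ranges: [-3.01, 3.01], [-1.01, 2.22], [0.06, 2.58], [-1.02, 4.17], [0.09, 2.62], [-3.14, 3.14]. Speed limits (rad/s): [2.57, 2.57, 3.14, 3.14, 3.14, 3.14].

## Interface

Orientations are given as a unit quaternion [w, x, y, z].
In Python, from plant import * gives the robot as it stands.
- The arm moves only by the tool send_rows, never from a script. Its argument "steps" is a list of rows, each an object with "translation": the shift along the tool's x, y, z in cm, a list of three; "delta_rot": the turn, a rotation vector about the tool's x, y, z in rad, a list of three; "jaw": the finger opening in cm, from 0 to 8.54. In form: [{"translation": [dx, dy, dz], "delta_rot": [rx, ry, rz], "jaw": jaw}, ...]. A call has exactly 8 rows; each row is the pose to reach, as a shift and turn from the pose commanded when the call began, along the tool's axes at that moment; what a row does not reach only later rows make up. A row lasts 1/10 s, in which the tool goes at most 50 mm and 8.59 degrees, less where a joint would pass 70% of its speed; a pose out of reach is approached as far as the arm can. A call with a gripper value outside its range is refused whole. The fingers move at their own pace and stop on an object; the grip force is fixed at half the most. Time passes only in rows, so rows that repeat a pose let the fingers close, or fill a call up. It gives the time, the measured TCP pose, the force, the opening and the grip force at its end, in the units of the state.
- state(): the state, without advancing time (a new reading comes with each control period).
- grab_frame(name): name is "side" or "top"; returns a dict with "pixels" (480x640x3 uint8, blue, green, red), "range_z" (480x640 float32, m along the optical axis (not along the pixel's ray), 0 where there is no reading), "fx", "fy", "cx", "cy" (pixels), "dist" ([k1, k2, p1, p2, k3] as OpenCV has them; the pictures are not rectified), "rvec" (rotation vector, rad) and "tvec" (3), from world to camera coordinates, as OpenCV has them. Camera axes: x right, y down, z forward; pixel columns grow to the right and rows downward; lengths in m; the calibration is good to about 2 mm. A picture is of the moment at which its call begins.
- job_done(): hands the job in; it is judged then, once.
The state is a dict: "time": time; "joint_pos": joint angles; "joint_vel": joint speeds; "joint_efforts": joint torques, N m; "tool_pos": TCP position; "tool_rot": TCP orientation; "contact_force": force on the tool from outside, world axes, zero at the start; "ft_torque": the same for the moment, N m; "gripper_width": opening from 0.0 (shut) to 1.0 (fully open); "grasp_force": force on a finger pad.
Only numpy, scipy, OpenCV 4.12 (cv2) and the standard library are available. Lean on these libraries where they do the work, as an engineer would, in place of code of your own. Each camera call takes 0.05 s, during which the arm holds its last target. There are 200 camera calls.

## Task

Move the four pacemaker pulse generators from the carriers on the rail onto the four pedestals of the bronze test fixture, one on each, in the same order counted from the red ends: the one nearest the rail's red end stop goes on the pedestal next to the fixture's red terminal block, and so on along the row. Set each one down gently without dropping it, so that it lies flat, centred on its pedestal and lengthwise along the row (header either way). Leave the white crucible standing where it is.

Things in the scene. Friction and masses are not known exactly. Their poses are not given: they have to be found in the camera images.
- mid_blue (a point): pulse generator with the blue header: flat grey titanium can, blue plastic connector header at one end; 52 mm long (x), 46 wide (y), 11 thick (z), 45 g, lying flat on the blue carrier. This point: its centre, half-way up; x lengthwise towards the header, z up. Its sides at y = +-23 mm are flat and parallel from x = -12 to 12 mm: grip it there, across its width; all four corners are rounded.
- mid_green (a point): pulse generator with the green header: flat grey titanium can, green plastic connector header at one end; 52 mm long (x), 46 wide (y), 11 thick (z), 45 g, lying flat on the green carrier. This point: its centre, half-way up; x lengthwise towards the header, z up. Its sides at y = +-23 mm are flat and parallel from x = -12 to 12 mm: grip it there, across its width; all four corners are rounded.
- mid_yellow (a point): pulse generator with the yellow header: flat grey titanium can, yellow plastic connector header at one end; 52 mm long (x), 46 wide (y), 11 thick (z), 45 g, lying flat on the yellow carrier. This point: its centre, half-way up; x lengthwise towards the header, z up. Its sides at y = +-23 mm are flat and parallel from x = -12 to 12 mm: grip it there, across its width; all four corners are rounded.
- mid_violet (a point): pulse generator with the violet header: flat grey titanium can, violet plastic connector header at one end; 52 mm long (x), 46 wide (y), 11 thick (z), 45 g, lying flat on the violet carrier. This point: its centre, half-way up; x lengthwise towards the header, z up. Its sides at y = +-23 mm are flat and parallel from x = -12 to 12 mm: grip it there, across its width; all four corners are rounded.
- seat_blue (a point): black plastic carrier with blue ends, 68 mm long (x), 32 wide (y), 18 high; this point: centre of its flat top, 30 mm above the bench (4 mm upstands at both ends). Four stay clipped 74 mm apart, colours in any order, on a fixed aluminium rail 330 x 22 x 12 mm with a red stop at one end, a black one at the other (28 mm high). x runs along the rail to the red stop.
- seat_green (a point): black plastic carrier with green ends, 68 mm long (x), 32 wide (y), 18 high; this point: centre of its flat top, 30 mm above the bench (4 mm upstands at both ends). Four stay clipped 74 mm apart, colours in any order, on a fixed aluminium rail 330 x 22 x 12 mm with a red stop at one end, a black one at the other (28 mm high). x runs along the rail to the red stop.
- seat_yellow (a point): black plastic carrier with yellow ends, 68 mm long (x), 32 wide (y), 18 high; this point: centre of its flat top, 30 mm above the bench (4 mm upstands at both ends). Four stay clipped 74 mm apart, colours in any order, on a fixed aluminium rail 330 x 22 x 12 mm with a red stop at one end, a black one at the other (28 mm high). x runs along the rail to the red stop.
- seat_violet (a point): black plastic carrier with violet ends, 68 mm long (x), 32 wide (y), 18 high; this point: centre of its flat top, 30 mm above the bench (4 mm upstands at both ends). Four stay clipped 74 mm apart, colours in any order, on a fixed aluminium rail 330 x 22 x 12 mm with a red stop at one end, a black one at the other (28 mm high). x runs along the rail to the red stop.
- fixture: bronze test fixture, fixed: plate 340 (x) x 90 (y) x 8 mm; four pedestals 44 (x) x 34 (y) mm, flat tops 30 mm above the bench, at x = -111, -37, 37, 111 mm, y = 0. Red terminal block at the -x end (x = -157, 62 wide, posts 37 high), black one at the +x end; so the first pedestal from the red block is at x = -111. Origin: centre of the underside, on the bench; z up.
- crucible: white ceramic crucible standing between rail and fixture, 42 mm across the rim, 32 mm high, 60 g; origin at the centre of its underside, z up
Things that resemble listed ones, but are neither listed nor needed, are in the scene too. Leave any orange or turquoise look-alike of the part that bears mid_green alone.

How it is judged:
At the end, for the whole second after the job is handed in: Each generator is released and at rest on the pedestal of the same place, counted from the red ends, as its own-coloured carrier: centre within 10 mm of the pedestal's in fixture x and y and 32 to 39 mm above the fixture's underside, level within 0.12 rad, lengthwise within 0.3 rad of the row (((x of each of seat_green, seat_yellow, seat_violet in the frame of seat_blue below 0 m and x of mid_blue in the frame of fixture between -0.121 and -0.101 m) or (x of seat_green in the frame of seat_blue above 0 m and x of each of seat_yellow, seat_violet in the frame of seat_blue below 0 m and x of mid_blue in the frame of fixture between -0.047 and -0.027 m) or (x of each of seat_green, seat_violet in the frame of seat_blue below 0 m and x of seat_yellow in the frame of seat_blue above 0 m and x of mid_blue in the frame of fixture between -0.047 and -0.027 m) or (x of each of seat_green, seat_yellow in the frame of seat_blue below 0 m and x of seat_violet in the frame of seat_blue above 0 m and x of mid_blue in the frame of fixture between -0.047 and -0.027 m) or (x of each of seat_green, seat_yellow in the frame of seat_blue above 0 m and x of seat_violet in the frame of seat_blue below 0 m and x of mid_blue in the frame of fixture between 0.027 and 0.047 m) or (x of each of seat_green, seat_violet in the frame of seat_blue above 0 m and x of seat_yellow in the frame of seat_blue below 0 m and x of mid_blue in the frame of fixture between 0.027 and 0.047 m) or (x of seat_green in the frame of seat_blue below 0 m and x of each of seat_yellow, seat_violet in the frame of seat_blue above 0 m and x of mid_blue in the frame of fixture between 0.027 and 0.047 m) or (x of each of seat_green, seat_yellow, seat_violet in the frame of seat_blue above 0 m and x of mid_blue in the frame of fixture between 0.101 and 0.121 m)) and y of mid_blue in the frame of fixture between -0.01 and 0.01 m and z of mid_blue in the frame of fixture between 0.032 and 0.039 m and angle between each of mid_blue, mid_green, mid_yellow, mid_violet's own z axis and vertical below 0.12 rad and angle between the x axis of each of mid_blue, mid_green, mid_yellow, mid_violet and the x axis of fixture, either way round below 0.3 rad and linear speed of each of gen_blue, gen_green, gen_yellow, gen_violet below 0.02 m/s and contact force between the fingers and gen_blue below 0.1 N and ((x of each of seat_blue, seat_yellow, seat_violet in the frame of seat_green below 0 m and x of mid_green in the frame of fixture between -0.121 and -0.101 m) or (x of seat_blue in the frame of seat_green above 0 m and x of each of seat_yellow, seat_violet in the frame of seat_green below 0 m and x of mid_green in the frame of fixture between -0.047 and -0.027 m) or (x of each of seat_blue, seat_violet in the frame of seat_green below 0 m and x of seat_yellow in the frame of seat_green above 0 m and x of mid_green in the frame of fixture between -0.047 and -0.027 m) or (x of each of seat_blue, seat_yellow in the frame of seat_green below 0 m and x of seat_violet in the frame of seat_green above 0 m and x of mid_green in the frame of fixture between -0.047 and -0.027 m) or (x of each of seat_blue, seat_yellow in the frame of seat_green above 0 m and x of seat_violet in the frame of seat_green below 0 m and x of mid_green in the frame of fixture between 0.027 and 0.047 m) or (x of each of seat_blue, seat_violet in the frame of seat_green above 0 m and x of seat_yellow in the frame of seat_green below 0 m and x of mid_green in the frame of fixture between 0.027 and 0.047 m) or (x of seat_blue in the frame of seat_green below 0 m and x of each of seat_yellow, seat_violet in the frame of seat_green above 0 m and x of mid_green in the frame of fixture between 0.027 and 0.047 m) or (x of each of seat_blue, seat_yellow, seat_violet in the frame of seat_green above 0 m and x of mid_green in the frame of fixture between 0.101 and 0.121 m)) and y of mid_green in the frame of fixture between -0.01 and 0.01 m and z of mid_green in the frame of fixture between 0.032 and 0.039 m and contact force between the fingers and gen_green below 0.1 N and ((x of each of seat_blue, seat_green, seat_violet in the frame of seat_yellow below 0 m and x of mid_yellow in the frame of fixture between -0.121 and -0.101 m) or (x of seat_blue in the frame of seat_yellow above 0 m and x of each of seat_green, seat_violet in the frame of seat_yellow below 0 m and x of mid_yellow in the frame of fixture between -0.047 and -0.027 m) or (x of each of seat_blue, seat_violet in the frame of seat_yellow below 0 m and x of seat_green in the frame of seat_yellow above 0 m and x of mid_yellow in the frame of fixture between -0.047 and -0.027 m) or (x of each of seat_blue, seat_green in the frame of seat_yellow below 0 m and x of seat_violet in the frame of seat_yellow above 0 m and x of mid_yellow in the frame of fixture between -0.047 and -0.027 m) or (x of each of seat_blue, seat_green in the frame of seat_yellow above 0 m and x of seat_violet in the frame of seat_yellow below 0 m and x of mid_yellow in the frame of fixture between 0.027 and 0.047 m) or (x of each of seat_blue, seat_violet in the frame of seat_yellow above 0 m and x of seat_green in the frame of seat_yellow below 0 m and x of mid_yellow in the frame of fixture between 0.027 and 0.047 m) or (x of seat_blue in the frame of seat_yellow below 0 m and x of each of seat_green, seat_violet in the frame of seat_yellow above 0 m and x of mid_yellow in the frame of fixture between 0.027 and 0.047 m) or (x of each of seat_blue, seat_green, seat_violet in the frame of seat_yellow above 0 m and x of mid_yellow in the frame of fixture between 0.101 and 0.121 m)) and y of mid_yellow in the frame of fixture between -0.01 and 0.01 m and z of mid_yellow in the frame of fixture between 0.032 and 0.039 m and contact force between the fingers and gen_yellow below 0.1 N and ((x of each of seat_blue, seat_green, seat_yellow in the frame of seat_violet below 0 m and x of mid_violet in the frame of fixture between -0.121 and -0.101 m) or (x of seat_blue in the frame of seat_violet above 0 m and x of each of seat_green, seat_yellow in the frame of seat_violet below 0 m and x of mid_violet in the frame of fixture between -0.047 and -0.027 m) or (x of each of seat_blue, seat_yellow in the frame of seat_violet below 0 m and x of seat_green in the frame of seat_violet above 0 m and x of mid_violet in the frame of fixture between -0.047 and -0.027 m) or (x of each of seat_blue, seat_green in the frame of seat_violet below 0 m and x of seat_yellow in the frame of seat_violet above 0 m and x of mid_violet in the frame of fixture between -0.047 and -0.027 m) or (x of each of seat_blue, seat_green in the frame of seat_violet above 0 m and x of seat_yellow in the frame of seat_violet below 0 m and x of mid_violet in the frame of fixture between 0.027 and 0.047 m) or (x of each of seat_blue, seat_yellow in the frame of seat_violet above 0 m and x of seat_green in the frame of seat_violet below 0 m and x of mid_violet in the frame of fixture between 0.027 and 0.047 m) or (x of seat_blue in the frame of seat_violet below 0 m and x of each of seat_green, seat_yellow in the frame of seat_violet above 0 m and x of mid_violet in the frame of fixture between 0.027 and 0.047 m) or (x of each of seat_blue, seat_green, seat_yellow in the frame of seat_violet above 0 m and x of mid_violet in the frame of fixture between 0.101 and 0.121 m)) and y of mid_violet in the frame of fixture between -0.01 and 0.01 m and z of mid_violet in the frame of fixture between 0.032 and 0.039 m and contact force between the fingers and gen_violet below 0.1 N); the robot touches nothing.
It fails at once if the crucible is tipped or shoved more than 30 mm from its place (angle between crucible's own z axis and vertical above 0.4 rad or distance of crucible from where it was at the start of the episode above 0.03 m).
It fails at once if the blue pulse generator is dropped (falls free and lands faster than 0.6 m/s, about 18 mm of fall) (linear speed of gen_blue above 0.6 m/s and height (world z) of mid_blue below 0.055 m and contact force between the fingers and gen_blue below 0.1 N).
It fails at once if the green pulse generator is dropped (falls free and lands faster than 0.6 m/s, about 18 mm of fall) (linear speed of gen_green above 0.6 m/s and height (world z) of mid_green below 0.055 m and contact force between the fingers and gen_green below 0.1 N).
It fails at once if the yellow pulse generator is dropped (falls free and lands faster than 0.6 m/s, about 18 mm of fall) (linear speed of gen_yellow above 0.6 m/s and height (world z) of mid_yellow below 0.055 m and contact force between the fingers and gen_yellow below 0.1 N).
It fails at once if the violet pulse generator is dropped (falls free and lands faster than 0.6 m/s, about 18 mm of fall) (linear speed of gen_violet above 0.6 m/s and height (world z) of mid_violet below 0.055 m and contact force between the fingers and gen_violet below 0.1 N).
It also fails if it takes over 90 s, if anything falls off the work surface, if the arm or the gripper's body presses on something with over 40 N, if the wrist force passes 120 N, or if a joint passes its speed limit or range.

## Working session

There is one attempt and no reset: what is moved stays moved. The work goes in short steps, Python scripts to look and compute and a tool call to move; the robot and the scene stay as the last step left them, time stands still between calls to the robot, and variables do not carry over. Pictures are saved under pics/ and viewed, at most 14 in all, crops included, and the job is handed in when it is done.

Besides the shell and the picture viewer there is one more tool, called after ">>>" by a JSON object that holds its "fn" and its "kwargs". send_rows: Moves the arm, as the interface text tells. Its arguments: {"type":"object","properties":{"steps":{"type":"array","items":{"type":"object","properties":{"translation":{"type":"array","items":{"type":"number"}},"delta_rot":{"type":"array","items":{"type":"number"}},"jaw":{"type":"number"}}}}},"required":["steps"]}

```bash
mkdir -p pics; ls; python3 - <<'E'
from plant import *
import cv2,pickle
s=state();print(s)
for n in("top","side"):
    f=grab_frame(n);cv2.imwrite(f"pics/{n}0.png",f["pixels"]);pickle.dump(f,open(f"{n}0.pkl","wb"))
    print(n,f["fx"],f["fy"],f["cx"],f["cy"],f["dist"],f["rvec"],f["tvec"])
E
```

```text
pics
{'time': 0.0, 'joint_pos': array([ 1.15400092e+00,  5.33501078e-02,  1.61430710e+00,  2.66601853e-06,
        1.47597766e+00, -1.18999560e-01]), 'joint_vel': array([-5.76352003e-04,  1.63614568e-03,  7.01560125e-04, -1.52622965e-03,
       -1.45410519e-03, -7.51562879e-05]), 'joint_efforts': array([ 3.26384707e-04, -3.93679440e+01, -3.70173347e+01, -2.06354298e-04,
        7.10527820e-03,  3.03032471e-05]), 'tool_pos': array([0.18314011, 0.59694439, 0.24405934]), 'tool_rot': array([-2.71570924e-04,  1.48348390e-01,  9.88934635e-01, -9.84331493e-04]), 'contact_force': array([-0.4340648 , -0.29176792,  0.8192329 ]), 'ft_torque': array([0.00929234, 0.01132313, 0.01653068]), 'grasp_force': 0.0, 'gripper_width': 0.9990752317179954}
top 591.6522868807815 591.6522868807815 330.1915020445168 232.83073229883775 [-0.13204368  0.          0.          0.          0.        ] [ 2.04884358 -2.14028016  0.25082521] [0.00426927 0.49411346 1.08739667]
side 602.5477126056737 602.5477126056737 326.0955537649236 235.61380072202732 [-0.13685964  0.          0.          0.          0.        ] [ 2.08904078 -0.35238742  0.21292318] [-0.46573185  0.1298221   0.97618657]
```

View pics/top0.png

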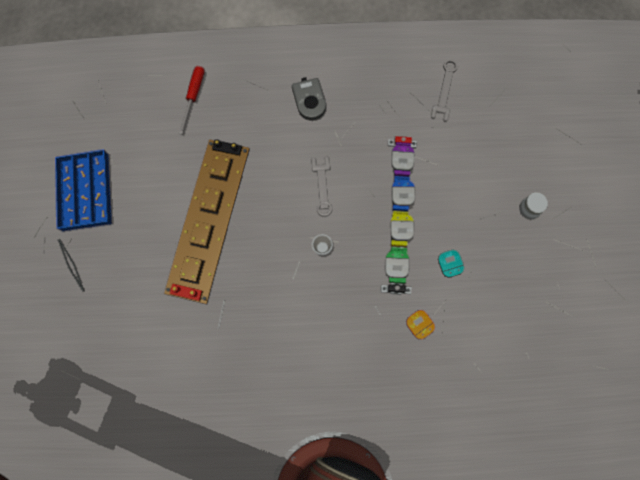

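View pics/side0.png

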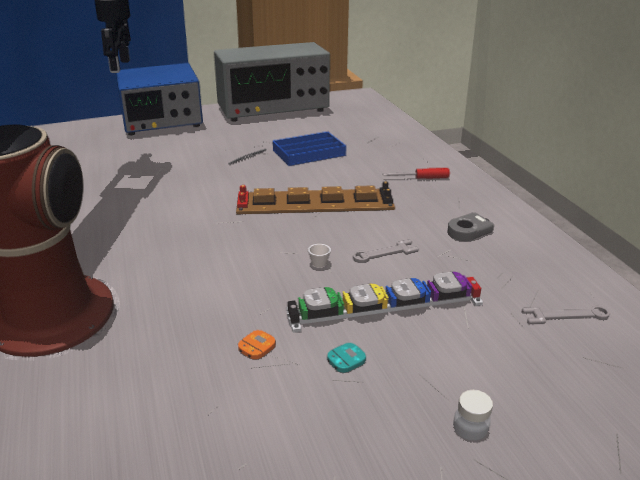

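The top view shows the fixture around (205,220), with its red block at (187,292) and its black block at (227,147). The rail runs from its red stop at (403,141) to its black stop at (397,288). From the red end the order is violet (403,160), blue (403,193), yellow (402,228), green (397,265). The crucible is at (322,244). The side view agrees.

```bash
cat > h.py <<'E'
import cv2,numpy as np,pickle
def world(f,z=None):
    "world xyz of every pixel, from depth or (z given) ray onto plane z"
    h,w=f["range_z"].shape
    K=np.array([[f["fx"],0,f["cx"]],[0,f["fy"],f["cy"]],[0,0,1]])
    g=np.stack(np.meshgrid(np.arange(w),np.arange(h)),-1).reshape(-1,1,2).astype(float)
    u=cv2.undistortPoints(g,K,np.array(f["dist"])).reshape(-1,2)
    d=np.c_[u,np.ones(len(u))]
    R=cv2.Rodrigues(np.array(f["rvec"],float))[0];t=np.array(f["tvec"],float)
    c=-R.T@t; r=d@R
    s=f["range_z"].reshape(-1) if z is None else (z-c[2])/r[:,2]
    return (c+r*np.asarray(s)[:,None]).reshape(h,w,3)
def big(m):
    n,l,st,_=cv2.connectedComponentsWithStats(m.astype(np.uint8))
    i=1+np.argmax(st[1:,4]);return l==i
def rect(P):
    c,s,a=cv2.minAreaRect((P[:,:2]*1000).astype(np.float32));
    b=cv2.boxPoints((c,s,a)); e=[b[1]-b[0],b[2]-b[1]]; v=max(e,key=np.linalg.norm)
    return np.round(c,1),np.round(sorted(s),1),np.round(np.degrees(np.arctan2(v[1],v[0]))%180,1)
HUE={"violet":(135,155),"blue":(108,128),"yellow":(22,36),"green":(45,75)}
E
python3 - <<'E'
from h import *
f=pickle.load(open("top0.pkl","rb"));hsv=cv2.cvtColor(f["pixels"],cv2.COLOR_BGR2HSV)
W=world(f);W4=world(f,.041);W3=world(f,.030);z=W[...,2]
print("bench z",np.median(z[200:300,340:380]),z[200:300,340:380].std())
for n,(r,c) in dict(violet=(148,404),violet2=(172,401),blue=(182,403),yellow=(216,401),green=(252,398),bronze=(230,190),ped=(235,202)).items(): print(n,hsv[r,c],z[r,c].round(4))
H=np.zeros(z.shape,bool);H[130:300,380:420]=1
m=(H&(z>.0365)).astype(np.uint8);n,l,st,ce=cv2.connectedComponentsWithStats(m)
for i in range(1,n):
    if st[i,4]>60:print("gen",ce[i].round(1),st[i,4],rect(W4[l==i]),W[l==i].mean(0).round(4))
F=np.zeros(z.shape,bool);F[125:310,150:260]=1
m=(F&(z>.024)).astype(np.uint8);n,l,st,ce=cv2.connectedComponentsWithStats(m)
for i in range(1,n):
    if st[i,4]>40:print("ped",ce[i].round(1),st[i,4],rect(W3[l==i]),W[l==i].mean(0).round(4))
pl=big(F&(hsv[...,0]>8)&(hsv[...,0]<24)&(hsv[...,1]>90)); print("plate",rect(world(f,.008)[pl]))
m=np.zeros(z.shape,bool);m[225:265,305:340]=1;m=big(m&(z>.02));print("cruc",rect(world(f,.032)[m]))
E
```

```text
bench z 0.0003550394609956875 0.06679405817459197
violet [143 169 142] 0.0446
violet2 [142 169 127] 0.0291
blue [108 208 151] 0.0405
yellow [ 31 239 162] 0.0394
green [ 68 170 138] 0.0414
bronze [ 18 140 131] 0.0091
ped [ 18 135 138] 0.0295
gen [402.1 157.7] 504 (array([ 649.6, -170.5]), array([45.1, 54.4]), np.float32(175.4)) [ 0.6478 -0.1702  0.0454]
gen [402.8 191.9] 492 (array([ 576.2, -167. ]), array([44.4, 50.5]), np.float32(177.5)) [ 0.5754 -0.1664  0.0435]
gen [401.6 226.4] 518 (array([ 505.1, -158.9]), array([41.8, 51.5]), np.float32(176.1)) [ 0.5029 -0.1578  0.0499]
gen [396.8 263.4] 539 (array([ 431.1, -144.7]), array([43.1, 53.2]), np.float32(175.8)) [ 0.4304 -0.1439  0.0453]
ped [217.3 142.5] 45 (array([704.5, 209.3]), array([13.7, 15.9]), np.float32(45.6)) [0.7029 0.2084 0.0347]
ped [233.1 146. ] 44 (array([695.3, 175.3]), array([13.4, 15. ]), np.float32(87.0)) [0.6935 0.1754 0.0341]
ped [219.6 165.5] 338 (array([653.6, 203.9]), array([33.9, 46.4]), np.float32(164.4)) [0.6512 0.2027 0.0367]
ped [210.  198.7] 334 (array([582.7, 223.1]), array([34. , 43.7]), np.float32(164.2)) [0.5819 0.2227 0.0333]
ped [200.  232.7] 363 (array([512.5, 243.1]), array([34. , 45.3]), np.float32(164.8)) [0.5104 0.241  0.0397]
ped [190.3 268.4] 405 (array([440.7, 261.9]), array([37.1, 45.1]), np.float32(165.2)) [0.4402 0.2614 0.033 ]
ped [174.5 288.8] 48 (array([401.8, 293.3]), array([14., 14.]), np.float32(90.7)) [0.4006 0.2921 0.0348]
ped [192.2 293.1] 47 (array([391.7, 258.2]), array([11.8, 16.1]), np.float32(87.9)) [0.3908 0.2568 0.0351]
plate (array([547.8, 233.2]), array([ 89.9, 338.5]), np.float32(164.7))
cruc (array([ 4.795e+02, -3.000e-01]), array([38.5, 39.6]), np.float32(87.5))
```

```bash
python3 - <<'E'
from h import *
f=pickle.load(open("top0.pkl","rb"));hsv=cv2.cvtColor(f["pixels"],cv2.COLOR_BGR2HSV)
W=world(f);z=W[...,2]
h,s,v=[hsv[...,i].astype(int) for i in range(3)]
H=np.zeros(z.shape,bool);H[130:300,380:420]=1
red=big(H&((h<8)|(h>172))&(s>130));print("red",rect(world(f,.02)[red]))
blk=H.copy();blk[:280]=0;blk=big(blk&(v<45));print("blk",rect(world(f,.02)[blk]))
for n,(a,b) in HUE.items():
    m=H&(h>=a)&(h<=b)&(s>100)&(v>60)
    k,l,st,ce=cv2.connectedComponentsWithStats(m.astype(np.uint8))
    print(n,[(ce[i].round(1),int(st[i,4]),rect(world(f,.034)[l==i])) for i in range(1,k) if st[i,4]>8])
# bright can tops
m=H&(s<60)&(v>105)&(z>.033)
k,l,st,ce=cv2.connectedComponentsWithStats(m.astype(np.uint8))
for i in range(1,k):
    if st[i,4]>40: print("can",ce[i].round(1),st[i,4],rect(world(f,.041)[l==i]))
cv2.imwrite("pics/crop0.png",cv2.resize(f["pixels"][130:300,365:435],None,fx=3.5,fy=3.5,interpolation=cv2.INTER_CUBIC))
E
```

```text
red (array([ 698.7, -178.8]), array([11.9, 34.1]), np.float32(82.6))
blk (array([ 385.1, -142.9]), array([13.9, 29.8]), np.float32(87.3))
violet [(array([403. , 147.1]), 147, (array([ 675.3, -175.1]), array([17.7, 41.3]), np.float32(87.7))), (array([401.3, 172.2]), 70, (array([ 620.9, -168.1]), array([ 8.6, 30.8]), np.float32(87.6)))]
blue [(array([401.9, 181.1]), 168, (array([ 602.6, -169.5]), array([23.5, 40.8]), np.float32(87.6))), (array([400.2, 207.3]), 73, (array([ 546.6, -160.4]), array([10.6, 30.7]), np.float32(81.6)))]
yellow [(array([400.9, 216. ]), 182, (array([ 529.3, -161.2]), array([18.6, 42.2]), np.float32(87.5))), (array([398.6, 243.1]), 99, (array([ 473.3, -152.4]), array([12.1, 31.9]), np.float32(87.4)))]
green [(array([397.6, 252.8]), 177, (array([ 455.4, -146. ]), array([20.1, 41.4]), np.float32(87.4))), (array([397.1, 279.8]), 79, (array([ 400. , -143.3]), array([ 9.3, 31.6]), np.float32(83.2)))]
can [402.1 159.6] 366 (array([ 645.2, -170.3]), array([37. , 45.1]), np.float32(85.9))
can [403.1 195. ] 369 (array([ 568.7, -166.6]), array([35.6, 44.5]), np.float32(87.6))
can [401.6 229.3] 383 (array([ 498.8, -159.2]), array([34.6, 43.7]), np.float32(87.4))
can [396.7 266.7] 408 (array([ 424.2, -144.4]), array([35.6, 43.5]), np.float32(87.4))
```

View pics/crop0.png

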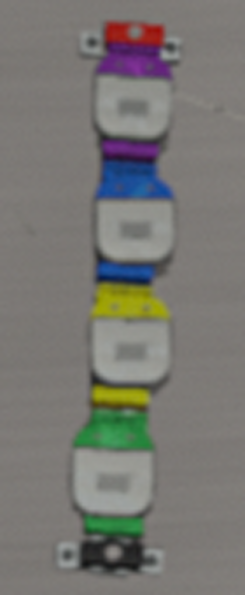

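The crop shows the cans upright in the row, yawed 2–4° from world x. They sit well on their carriers. The order from the red stop is violet, blue, yellow, green.

```bash
cat >> h.py <<'E'
from scipy.spatial.transform import Rotation as Ro
def to(x,y,z,deg):
    "print shift (cm) and turn (rad) from the present pose to tool-down pose, closing axis at deg"
    from plant import state
    s=state();w,a,b,c=s["tool_rot"];R=Ro.from_quat([a,b,c,w]).as_matrix()
    t=np.radians(deg);Y=np.array([np.cos(t),np.sin(t),0]);Z=np.array([0,0,-1.])
    T=np.c_[np.cross(Y,Z),Y,Z]
    print("tr",(R.T@(np.array([x,y,z])-s["tool_pos"])*100).round(2),"rot",Ro.from_matrix(R.T@T).as_rotvec().round(4),"| t",round(s["time"],2),s["tool_pos"].round(4),"w",round(s["gripper_width"],3))
E
python3 -c "
from h import *
to(.649,-.1705,.12,86)"
```

```text
tr [-67.05 -59.68  12.51] rot [-0.0017 -0.0004 -0.228 ] | t 0.1 [0.1832 0.597  0.2442] w 0.999
```

>>> {"fn": "send_rows", "kwargs": {"steps": [{"translation": [-67.05, -59.68, 12.5], "delta_rot": [0, 0, -0.228], "jaw": 8.5}, {"translation": [-67.05, -59.68, 12.5], "delta_rot": [0, 0, -0.228], "jaw": 8.5}, {"translation": [-67.05, -59.68, 12.5], "delta_rot": [0, 0, -0.228], "jaw": 8.5}, {"translation": [-67.05, -59.68, 12.5], "delta_rot": [0, 0, -0.228], "jaw": 8.5}, {"translation": [-67.05, -59.68, 12.5], "delta_rot": [0, 0, -0.228], "jaw": 8.5}, {"translation": [-67.05, -59.68, 12.5], "delta_rot": [0, 0, -0.228], "jaw": 8.5}, {"translation": [-67.05, -59.68, 12.5], "delta_rot": [0, 0, -0.228], "jaw": 8.5}, {"translation": [-67.05, -59.68, 12.5], "delta_rot": [0, 0, -0.228], "jaw": 8.5}]}}

```text
time: 0.9
tool_pos: [0.3893, 0.257, 0.1896]
tool_rot: [0.0, 0.035, 0.999, 0.0]
contact_force: [1.2, 1.4, -0.8]
gripper_width: 0.996
grasp_force: 0.0
```

```bash
python3 -c "
from h import *
to(.649,-.1705,.12,86)"
```

```text
tr [-28.87 -40.84   6.96] rot [0.0001 0.0001 0.0004] | t 0.9 [0.3893 0.257  0.1896] w 0.996
```

>>> {"fn": "send_rows", "kwargs": {"steps": [{"translation": [-28.87, -40.84, 6.96], "delta_rot": [0, 0, 0], "jaw": 8.5}, {"translation": [-28.87, -40.84, 6.96], "delta_rot": [0, 0, 0], "jaw": 8.5}, {"translation": [-28.87, -40.84, 6.96], "delta_rot": [0, 0, 0], "jaw": 8.5}, {"translation": [-28.87, -40.84, 6.96], "delta_rot": [0, 0, 0], "jaw": 8.5}, {"translation": [-28.87, -40.84, 6.96], "delta_rot": [0, 0, 0], "jaw": 8.5}, {"translation": [-28.87, -40.84, 6.96], "delta_rot": [0, 0, 0], "jaw": 8.5}, {"translation": [-28.87, -40.84, 6.96], "delta_rot": [0, 0, 0], "jaw": 8.5}, {"translation": [-28.87, -40.84, 6.96], "delta_rot": [0, 0, 0], "jaw": 8.5}]}}

```text
time: 1.7
tool_pos: [0.595, -0.0818, 0.1342]
tool_rot: [-0.0, 0.035, 0.999, 0.0]
contact_force: [1.1, 0.9, 0.7]
gripper_width: 0.996
grasp_force: 0.0
```

```bash
python3 -c "
from h import *
to(.649,-.1705,.03,86)"
```

```text
tr [-6.02 -8.47 10.41] rot [ 0.0003 -0.0007 -0.0005] | t 1.7 [ 0.595  -0.0818  0.1342] w 0.996
```

>>> {"fn": "send_rows", "kwargs": {"steps": [{"translation": [-6.02, -8.47, 2], "delta_rot": [0, 0, 0], "jaw": 8.5}, {"translation": [-6.02, -8.47, 2], "delta_rot": [0, 0, 0], "jaw": 8.5}, {"translation": [-6.02, -8.47, 2], "delta_rot": [0, 0, 0], "jaw": 8.5}, {"translation": [-6.02, -8.47, 5], "delta_rot": [0, 0, 0], "jaw": 8.5}, {"translation": [-6.02, -8.47, 7], "delta_rot": [0, 0, 0], "jaw": 8.5}, {"translation": [-6.02, -8.47, 9], "delta_rot": [0, 0, 0], "jaw": 8.5}, {"translation": [-6.02, -8.47, 10.4], "delta_rot": [0, 0, 0], "jaw": 8.5}, {"translation": [-6.02, -8.47, 10.4], "delta_rot": [0, 0, 0], "jaw": 8.5}]}}

```text
time: 2.5
tool_pos: [0.6466, -0.1674, 0.028]
tool_rot: [-0.003, 0.035, 0.999, 0.001]
contact_force: [0.4, -0.4, 0.3]
gripper_width: 0.994
grasp_force: 0.0
```

```bash
python3 -c "
from h import *
from plant import *
to(.649,-.1705,.03,86)
f=grab_frame('side');cv2.imwrite('pics/s1.png',cv2.resize(f['pixels'][200:360,360:560],(800,600),interpolation=cv2.INTER_CUBIC))"
```

```text
tr [-0.26 -0.29 -0.21] rot [ 0.0017 -0.0053  0.0003] | t 2.5 [ 0.6466 -0.1674  0.028 ] w 0.994
```

View pics/s1.png

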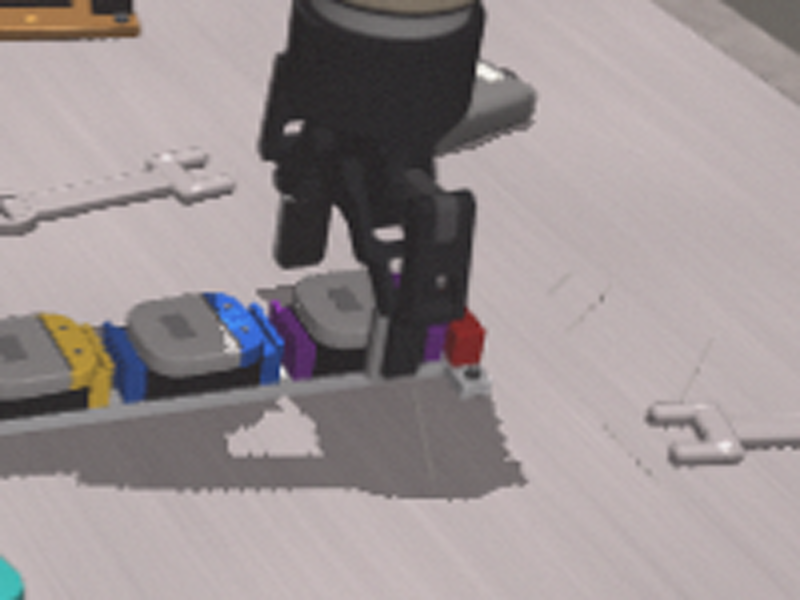

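```bash
python3 - <<'E'
from h import *
to(.649,-.1705,.03,86)
f=pickle.load(open("side0.pkl","rb"));W=world(f);W4=world(f,.041);z=W[...,2]
H=np.zeros(z.shape,bool);H[265:325,285:485]=1
m=(H&(abs(z-.041)<.003)).astype(np.uint8);n,l,st,ce=cv2.connectedComponentsWithStats(m)
for i in range(1,n):
    if st[i,4]>60:print("gen",ce[i].round(1),st[i,4],rect(W4[l==i]),W[l==i].mean(0).round(4))
K=np.array([[f["fx"],0,f["cx"]],[0,f["fy"],f["cy"]],[0,0,1]])
P=np.array([[.649,-.1705,.041],[.6468,-.1676,.028],[.644,-.21,.014],[.649,-.1865,.030]])
p=cv2.projectPoints(P,np.array(f["rvec"]),np.array(f["tvec"]),K,np.array(f["dist"]))[0].reshape(-1,2)
print(((p-[360,200])*[4,3.75]).round(0))
E
```

```text
tr [-0.14 -0.25 -0.02] rot [ 0.0008 -0.0025  0.0004] | t 2.55 [ 0.6477 -0.1679  0.0298] w 0.993
gen [449.6 280.3] 470 (array([ 650. , -176.8]), array([49., 55.]), np.float32(172.9)) [ 0.6502 -0.1769  0.0409]
gen [408.2 287.2] 509 (array([ 575.4, -172.5]), array([49.9, 53. ]), np.float32(176.7)) [ 0.5754 -0.1719  0.041 ]
gen [366.7 293. ] 502 (array([ 504.8, -164.8]), array([49.4, 50.9]), np.float32(175.3)) [ 0.5048 -0.1645  0.041 ]
gen [320.4 296.5] 545 (array([ 431. , -150.3]), array([50.4, 53. ]), np.float32(175.0)) [ 0.4312 -0.1493  0.0408]
[[349. 294.]
 [337. 315.]
 [377. 395.]
 [364. 333.]]
```

>>> {"fn": "send_rows", "kwargs": {"steps": [{"translation": [-0.2, -0.3, 0], "delta_rot": [0, 0, 0], "jaw": 8.5}, {"translation": [-0.2, -0.3, 0], "delta_rot": [0, 0, 0], "jaw": 6}, {"translation": [-0.2, -0.3, 0], "delta_rot": [0, 0, 0], "jaw": 5}, {"translation": [-0.2, -0.3, 0], "delta_rot": [0, 0, 0], "jaw": 4}, {"translation": [-0.2, -0.3, 0], "delta_rot": [0, 0, 0], "jaw": 3}, {"translation": [-0.2, -0.3, 0], "delta_rot": [0, 0, 0], "jaw": 3}, {"translation": [-0.2, -0.3, 0], "delta_rot": [0, 0, 0], "jaw": 3}, {"translation": [-0.2, -0.3, 0], "delta_rot": [0, 0, 0], "jaw": 3}]}}

```text
time: 3.35
tool_pos: [0.6514, -0.172, 0.0324]
tool_rot: [0.001, 0.035, 0.999, -0.0]
contact_force: [-0.2, 1.0, 5.7]
gripper_width: 0.523
grasp_force: 61.5
```

>>> {"fn": "send_rows", "kwargs": {"steps": [{"translation": [-0.2, -0.2, -1], "delta_rot": [0, 0, 0], "jaw": 3}, {"translation": [-0.2, -0.2, -3], "delta_rot": [0, 0, 0], "jaw": 3}, {"translation": [-0.2, -0.2, -6], "delta_rot": [0, 0, 0], "jaw": 3}, {"translation": [-0.2, -0.2, -9], "delta_rot": [0, 0, 0], "jaw": 3}, {"translation": [-0.2, -0.2, -9], "delta_rot": [0, 0, 0], "jaw": 3}, {"translation": [-0.2, -0.2, -9], "delta_rot": [0, 0, 0], "jaw": 3}, {"translation": [-0.2, -0.2, -9], "delta_rot": [0, 0, 0], "jaw": 3}, {"translation": [-0.2, -0.2, -9], "delta_rot": [0, 0, 0], "jaw": 3}]}}

```text
time: 4.15
tool_pos: [0.6511, -0.1733, 0.1187]
tool_rot: [-0.002, 0.035, 0.999, 0.001]
contact_force: [0.6, 0.0, -0.6]
gripper_width: 0.524
grasp_force: 61.0
```

```bash
python3 - <<'E'
from h import *
from plant import *
to(.4403,.2621,.12,74.8)
f=grab_frame('side');cv2.imwrite('pics/s2.png',cv2.resize(f['pixels'][180:340,360:560],(800,600),interpolation=cv2.INTER_CUBIC))
E
```

```text
tr [24.07 41.97  0.  ] rot [ 0.0007 -0.0037  0.1955] | t 4.15 [ 0.6511 -0.1733  0.1187] w 0.524
```

View pics/s2.png

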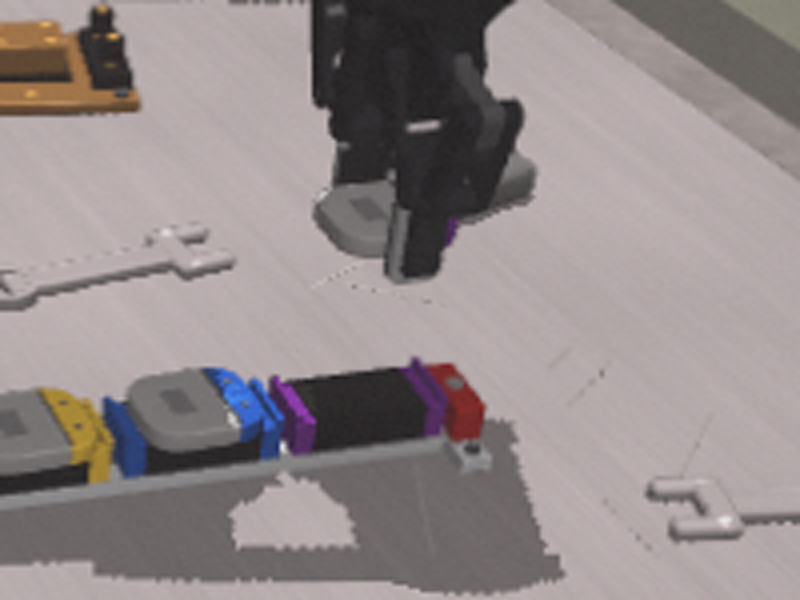

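Violet is held level, with the finger at (415,230) in the crop. Its carrier at (355,415) is empty.

>>> {"fn": "send_rows", "kwargs": {"steps": [{"translation": [2.5, 4.2, 0], "delta_rot": [0, 0, 0.03], "jaw": 3}, {"translation": [24.07, 41.97, 0], "delta_rot": [0, 0, 0.1955], "jaw": 3}, {"translation": [24.07, 41.97, 0], "delta_rot": [0, 0, 0.1955], "jaw": 3}, {"translation": [24.07, 41.97, 0], "delta_rot": [0, 0, 0.1955], "jaw": 3}, {"translation": [24.07, 41.97, 0], "delta_rot": [0, 0, 0.1955], "jaw": 3}, {"translation": [24.07, 41.97, 0], "delta_rot": [0, 0, 0.1955], "jaw": 3}, {"translation": [24.07, 41.97, 0], "delta_rot": [0, 0, 0.1955], "jaw": 3}, {"translation": [24.07, 41.97, 0], "delta_rot": [0, 0, 0.1955], "jaw": 3}]}}

```text
time: 5.0
tool_pos: [0.4768, 0.1866, 0.1203]
tool_rot: [-0.0, 0.132, 0.991, -0.0]
contact_force: [0.9, 0.9, 0.1]
gripper_width: 0.524
grasp_force: 60.9
```

```bash
python3 - <<'E'
from h import *
to(.4403,.2621,.06,74.8)
E
```

```text
tr [5.5  6.33 6.03] rot [-0.0004 -0.0009 -0.0004] | t 5.0 [0.4768 0.1866 0.1203] w 0.524
```

>>> {"fn": "send_rows", "kwargs": {"steps": [{"translation": [5.5, 6.33, 0], "delta_rot": [0, 0, 0], "jaw": 3}, {"translation": [5.5, 6.33, 0], "delta_rot": [0, 0, 0], "jaw": 3}, {"translation": [5.5, 6.33, 2], "delta_rot": [0, 0, 0], "jaw": 3}, {"translation": [5.5, 6.33, 4], "delta_rot": [0, 0, 0], "jaw": 3}, {"translation": [5.5, 6.33, 6], "delta_rot": [0, 0, 0], "jaw": 3}, {"translation": [5.5, 6.33, 6], "delta_rot": [0, 0, 0], "jaw": 3}, {"translation": [5.5, 6.33, 6], "delta_rot": [0, 0, 0], "jaw": 3}, {"translation": [5.5, 6.33, 6], "delta_rot": [0, 0, 0], "jaw": 3}]}}

```text
time: 5.8
tool_pos: [0.4427, 0.2608, 0.062]
tool_rot: [0.001, 0.132, 0.991, 0.0]
contact_force: [0.8, -0.4, -0.6]
gripper_width: 0.523
grasp_force: 61.0
```

```bash
python3 - <<'E'
from h import *
from plant import *
to(.4403,.2621,.034,74.8)
f=grab_frame('side');cv2.imwrite('pics/s3.png',cv2.resize(f['pixels'][120:240,220:380],(800,600),interpolation=cv2.INTER_CUBIC))
E
```

```text
tr [0.26 0.06 2.8 ] rot [ 0.0009  0.0012 -0.0002] | t 5.8 [0.4427 0.2608 0.062 ] w 0.523
```

View pics/s3.png

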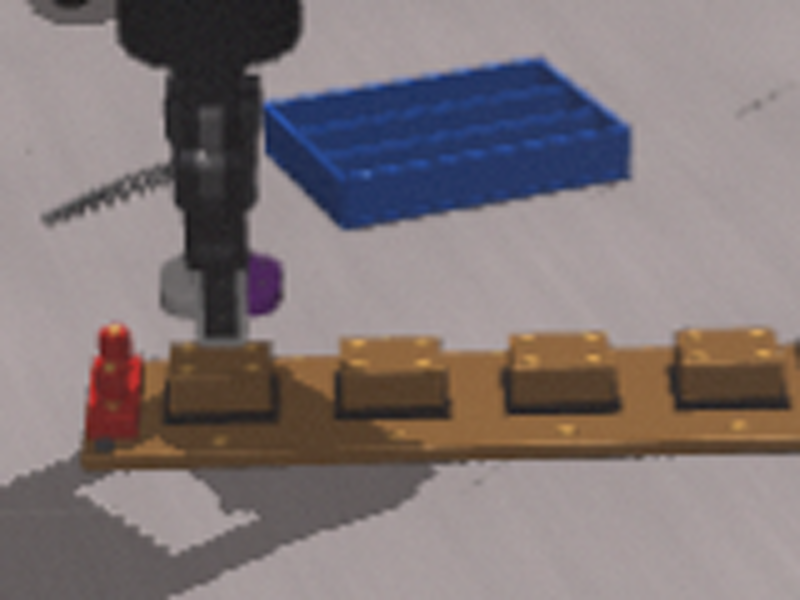

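Violet hangs level above the first pedestal: it spans columns 162–283 in the crop and the pedestal spans 168–272. It is centred to about 1 mm.

>>> {"fn": "send_rows", "kwargs": {"steps": [{"translation": [0.13, 0.06, 0.8], "delta_rot": [0, 0, 0], "jaw": 3}, {"translation": [0.13, 0.06, 1.6], "delta_rot": [0, 0, 0], "jaw": 3}, {"translation": [0.13, 0.06, 2.2], "delta_rot": [0, 0, 0], "jaw": 3}, {"translation": [0.13, 0.06, 2.6], "delta_rot": [0, 0, 0], "jaw": 3}, {"translation": [0.13, 0.06, 2.8], "delta_rot": [0, 0, 0], "jaw": 3}, {"translation": [0.13, 0.06, 2.8], "delta_rot": [0, 0, 0], "jaw": 3}, {"translation": [0.13, 0.06, 2.8], "delta_rot": [0, 0, 0], "jaw": 3}, {"translation": [0.13, 0.06, 2.8], "delta_rot": [0, 0, 0], "jaw": 3}]}}

```text
time: 6.65
tool_pos: [0.441, 0.2616, 0.0331]
tool_rot: [0.0, 0.132, 0.991, 0.0]
contact_force: [0.2, -0.6, -0.9]
gripper_width: 0.523
grasp_force: 61.1
```

>>> {"fn": "send_rows", "kwargs": {"steps": [{"translation": [0, 0, 0.1], "delta_rot": [0, 0, 0], "jaw": 3}, {"translation": [0, 0, 0.1], "delta_rot": [0, 0, 0], "jaw": 3}, {"translation": [0, 0, 0.1], "delta_rot": [0, 0, 0], "jaw": 4.8}, {"translation": [0, 0, 0.1], "delta_rot": [0, 0, 0], "jaw": 6}, {"translation": [0, 0, 0.1], "delta_rot": [0, 0, 0], "jaw": 8.5}, {"translation": [0, 0, 0.1], "delta_rot": [0, 0, 0], "jaw": 8.5}, {"translation": [0, 0, 0.1], "delta_rot": [0, 0, 0], "jaw": 8.5}, {"translation": [0, 0, -2], "delta_rot": [0, 0, 0], "jaw": 8.5}]}}

```text
time: 7.45
tool_pos: [0.4383, 0.2605, 0.0502]
tool_rot: [-0.003, 0.132, 0.991, -0.002]
contact_force: [-0.5, 0.1, -0.5]
gripper_width: 1.002
grasp_force: 0.0
```

```bash
python3 - <<'E'
from h import *
to(.5755,-.1675,.12,86)
E
```

```text
tr [-24.43 -37.73  -6.95] rot [-0.0035 -0.0057 -0.1956] | t 7.45 [0.4383 0.2605 0.0502] w 1.002
```

>>> {"fn": "send_rows", "kwargs": {"steps": [{"translation": [0, 0, -4], "delta_rot": [0, 0, 0], "jaw": 8.5}, {"translation": [0, 0, -7], "delta_rot": [0, 0, 0], "jaw": 8.5}, {"translation": [-24.43, -37.73, -7], "delta_rot": [0, 0, -0.1956], "jaw": 8.5}, {"translation": [-24.43, -37.73, -7], "delta_rot": [0, 0, -0.1956], "jaw": 8.5}, {"translation": [-24.43, -37.73, -7], "delta_rot": [0, 0, -0.1956], "jaw": 8.5}, {"translation": [-24.43, -37.73, -7], "delta_rot": [0, 0, -0.1956], "jaw": 8.5}, {"translation": [-24.43, -37.73, -7], "delta_rot": [0, 0, -0.1956], "jaw": 8.5}, {"translation": [-24.43, -37.73, -7], "delta_rot": [0, 0, -0.1956], "jaw": 8.5}]}}

```text
time: 8.25
tool_pos: [0.5307, -0.0206, 0.1232]
tool_rot: [0.0, 0.035, 0.999, 0.0]
contact_force: [0.9, 0.8, 0.2]
gripper_width: 0.994
grasp_force: 0.0
```

```bash
python3 - <<'E'
from h import *
from plant import *
to(.5755,-.168,.05,86)
f=grab_frame('side');pickle.dump(f,open('s4.pkl','wb'));cv2.imwrite('pics/s4.png',cv2.resize(f['pixels'][140:260,220:380],(800,600),interpolation=cv2.INTER_CUBIC))
E
```

```text
tr [ -5.49 -14.39   7.32] rot [ 0.0001  0.0007 -0.    ] | t 8.25 [ 0.5307 -0.0206  0.1232] w 0.994
```

View pics/s4.png

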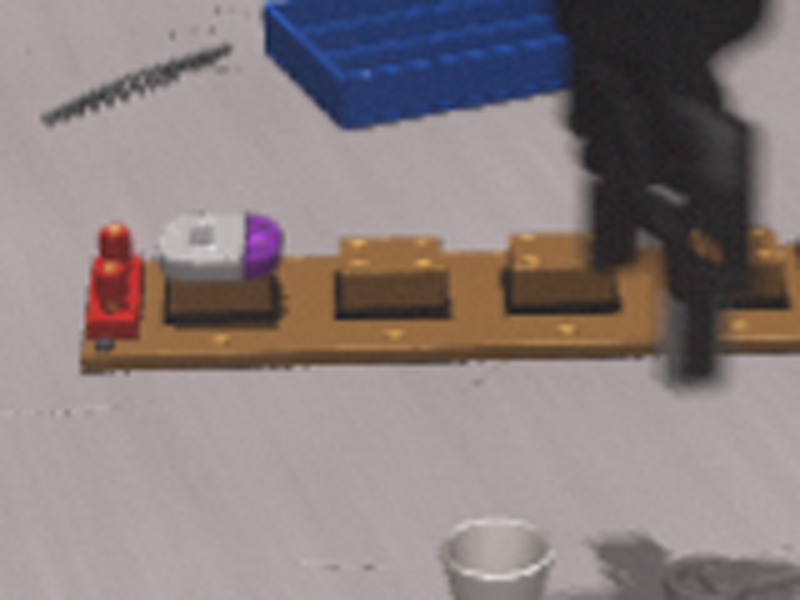

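Violet lies flat and centred on the first pedestal, at (222,245) in the crop. The crucible is undisturbed.

>>> {"fn": "send_rows", "kwargs": {"steps": [{"translation": [-5.49, -14.39, 0], "delta_rot": [0, 0, 0], "jaw": 8.5}, {"translation": [-5.49, -14.39, 0], "delta_rot": [0, 0, 0], "jaw": 8.5}, {"translation": [-5.49, -14.39, 0], "delta_rot": [0, 0, 0], "jaw": 8.5}, {"translation": [-5.49, -14.39, 0], "delta_rot": [0, 0, 0], "jaw": 8.5}, {"translation": [-5.49, -14.39, 2], "delta_rot": [0, 0, 0], "jaw": 8.5}, {"translation": [-5.49, -14.39, 5], "delta_rot": [0, 0, 0], "jaw": 8.5}, {"translation": [-5.49, -14.39, 7.3], "delta_rot": [0, 0, 0], "jaw": 8.5}, {"translation": [-5.49, -14.39, 7.3], "delta_rot": [0, 0, 0], "jaw": 8.5}]}}

```text
time: 9.1
tool_pos: [0.5719, -0.1638, 0.0456]
tool_rot: [-0.004, 0.035, 0.999, 0.002]
contact_force: [-0.7, 0.5, 0.1]
gripper_width: 0.995
grasp_force: 0.0
```

```bash
python3 - <<'E'
from h import *
to(.5755,-.1685,.031,86)
E
```

```text
tr [-0.4  -0.44  1.46] rot [ 0.003  -0.0081  0.0005] | t 9.1 [ 0.5719 -0.1638  0.0456] w 0.995
```

>>> {"fn": "send_rows", "kwargs": {"steps": [{"translation": [-0.2, -0.25, 1], "delta_rot": [0, 0, 0], "jaw": 8.5}, {"translation": [-0.2, -0.25, 1.8], "delta_rot": [0, 0, 0], "jaw": 8.5}, {"translation": [-0.2, -0.25, 1.8], "delta_rot": [0, 0, 0], "jaw": 8.5}, {"translation": [-0.2, -0.25, 1.8], "delta_rot": [0, 0, 0], "jaw": 8.5}, {"translation": [-0.2, -0.25, 1.8], "delta_rot": [0, 0, 0], "jaw": 8.5}, {"translation": [-0.2, -0.25, 1.8], "delta_rot": [0, 0, 0], "jaw": 7}, {"translation": [-0.2, -0.25, 1.8], "delta_rot": [0, 0, 0], "jaw": 6.5}, {"translation": [-0.2, -0.25, 1.8], "delta_rot": [0, 0, 0], "jaw": 6}]}}

```text
time: 9.9
tool_pos: [0.5771, -0.1686, 0.0322]
tool_rot: [0.0, 0.035, 0.999, -0.0]
contact_force: [0.6, 0.7, -0.5]
gripper_width: 0.7
grasp_force: 0.0
```

```bash
python3 - <<'E'
from h import *
to(.5755,-.1685,.031,86)
E
```

```text
tr [0.16 0.   0.12] rot [-0.0001  0.0003  0.0001] | t 9.9 [ 0.5771 -0.1686  0.0322] w 0.7
```

>>> {"fn": "send_rows", "kwargs": {"steps": [{"translation": [0.15, 0, 0.05], "delta_rot": [0, 0, 0], "jaw": 5}, {"translation": [0.15, 0, 0.05], "delta_rot": [0, 0, 0], "jaw": 3}, {"translation": [0.15, 0, 0.05], "delta_rot": [0, 0, 0], "jaw": 3}, {"translation": [0.15, 0, 0.05], "delta_rot": [0, 0, 0], "jaw": 3}, {"translation": [0.15, 0, 0.05], "delta_rot": [0, 0, 0], "jaw": 3}, {"translation": [0.15, 0, -1], "delta_rot": [0, 0, 0], "jaw": 3}, {"translation": [0.15, 0, -3], "delta_rot": [0, 0, 0], "jaw": 3}, {"translation": [0.15, 0, -6], "delta_rot": [0, 0, 0], "jaw": 3}]}}

```text
time: 10.7
tool_pos: [0.5738, -0.1677, 0.0907]
tool_rot: [-0.002, 0.035, 0.999, 0.001]
contact_force: [-0.1, 0.0, -0.5]
gripper_width: 0.522
grasp_force: 61.2
```

```bash
python3 - <<'E'
from h import *
to(.5117,.2427,.12,74.8)
E
```

```text
tr [ 9.06 40.51 -2.82] rot [ 0.0012 -0.0048  0.1956] | t 10.7 [ 0.5738 -0.1677  0.0907] w 0.522
```

>>> {"fn": "send_rows", "kwargs": {"steps": [{"translation": [0, 2, -2.8], "delta_rot": [0, 0, 0.02], "jaw": 3}, {"translation": [9.06, 40.51, -2.8], "delta_rot": [0, 0, 0.1956], "jaw": 3}, {"translation": [9.06, 40.51, -2.8], "delta_rot": [0, 0, 0.1956], "jaw": 3}, {"translation": [9.06, 40.51, -2.8], "delta_rot": [0, 0, 0.1956], "jaw": 3}, {"translation": [9.06, 40.51, -2.8], "delta_rot": [0, 0, 0.1956], "jaw": 3}, {"translation": [9.06, 40.51, -2.8], "delta_rot": [0, 0, 0.1956], "jaw": 3}, {"translation": [9.06, 40.51, -2.8], "delta_rot": [0, 0, 0.1956], "jaw": 3}, {"translation": [9.06, 40.51, -2.8], "delta_rot": [0, 0, 0.1956], "jaw": 3}]}}

```text
time: 11.5
tool_pos: [0.5201, 0.1977, 0.1205]
tool_rot: [0.0, 0.132, 0.991, 0.0]
contact_force: [1.5, 0.3, -0.2]
gripper_width: 0.522
grasp_force: 61.3
```

```bash
python3 - <<'E'
from h import *
to(.5117,.2427,.06,74.8)
E
```

```text
tr [1.99 4.13 6.05] rot [ 0.0002  0.0004 -0.0001] | t 11.5 [0.5201 0.1977 0.1205] w 0.522
```

>>> {"fn": "send_rows", "kwargs": {"steps": [{"translation": [2, 4.1, 0], "delta_rot": [0, 0, 0], "jaw": 3}, {"translation": [2, 4.1, 2], "delta_rot": [0, 0, 0], "jaw": 3}, {"translation": [2, 4.1, 4], "delta_rot": [0, 0, 0], "jaw": 3}, {"translation": [2, 4.1, 6], "delta_rot": [0, 0, 0], "jaw": 3}, {"translation": [2, 4.1, 6], "delta_rot": [0, 0, 0], "jaw": 3}, {"translation": [2, 4.1, 6], "delta_rot": [0, 0, 0], "jaw": 3}, {"translation": [2, 4.1, 6], "delta_rot": [0, 0, 0], "jaw": 3}, {"translation": [2, 4.1, 6], "delta_rot": [0, 0, 0], "jaw": 3}]}}

```text
time: 12.3
tool_pos: [0.5134, 0.2407, 0.0617]
tool_rot: [0.001, 0.132, 0.991, 0.001]
contact_force: [0.0, -0.0, -0.0]
gripper_width: 0.521
grasp_force: 61.3
```

```bash
python3 - <<'E'
from h import *
from plant import *
to(.5117,.2427,.033,74.8)
f=grab_frame('side');cv2.imwrite('pics/s5.png',cv2.resize(f['pixels'][120:240,220:380],(800,600),interpolation=cv2.INTER_CUBIC))
E
```

```text
tr [0.22 0.14 2.87] rot [ 0.0014  0.0022 -0.0002] | t 12.3 [0.5134 0.2407 0.0617] w 0.521
```

View pics/s5.png

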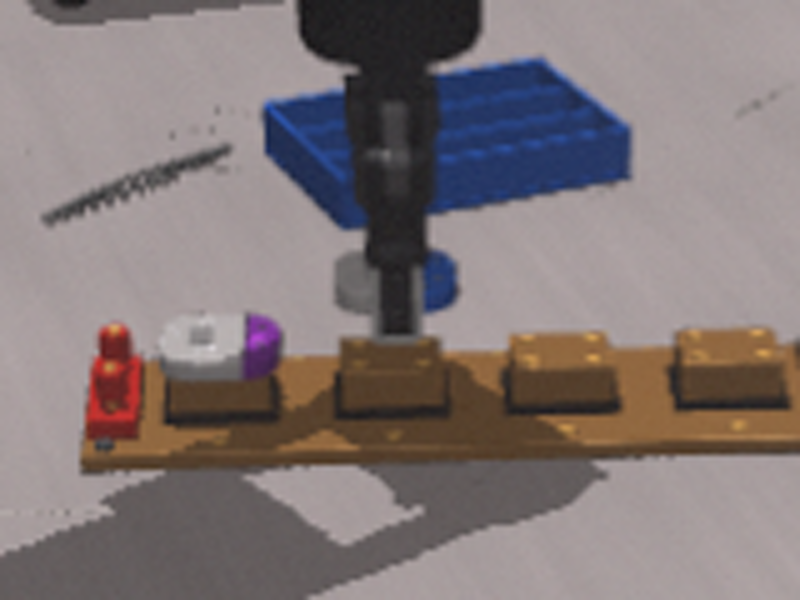

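Blue is level above the second pedestal. It is centred at column 396 in the crop and the pedestal at 392.

>>> {"fn": "send_rows", "kwargs": {"steps": [{"translation": [0.2, 0.12, 0.8], "delta_rot": [0, 0, 0], "jaw": 3}, {"translation": [0.2, 0.12, 1.6], "delta_rot": [0, 0, 0], "jaw": 3}, {"translation": [0.2, 0.12, 2.3], "delta_rot": [0, 0, 0], "jaw": 3}, {"translation": [0.2, 0.12, 2.7], "delta_rot": [0, 0, 0], "jaw": 3}, {"translation": [0.2, 0.12, 2.85], "delta_rot": [0, 0, 0], "jaw": 3}, {"translation": [0.2, 0.12, 2.85], "delta_rot": [0, 0, 0], "jaw": 3}, {"translation": [0.2, 0.12, 2.85], "delta_rot": [0, 0, 0], "jaw": 3}, {"translation": [0.2, 0.12, 2.85], "delta_rot": [0, 0, 0], "jaw": 3}]}}

```text
time: 13.15
tool_pos: [0.5108, 0.2423, 0.0317]
tool_rot: [0.0, 0.132, 0.991, 0.0]
contact_force: [-1.9, 0.0, 4.7]
gripper_width: 0.526
grasp_force: 61.8
```

In contact at about 5 N, so I'll release here.

>>> {"fn": "send_rows", "kwargs": {"steps": [{"translation": [0, 0, 0], "delta_rot": [0, 0, 0], "jaw": 3}, {"translation": [0, 0, 0], "delta_rot": [0, 0, 0], "jaw": 4.8}, {"translation": [0, 0, 0], "delta_rot": [0, 0, 0], "jaw": 6}, {"translation": [0, 0, 0], "delta_rot": [0, 0, 0], "jaw": 8.5}, {"translation": [0, 0, 0], "delta_rot": [0, 0, 0], "jaw": 8.5}, {"translation": [0, 0, 0], "delta_rot": [0, 0, 0], "jaw": 8.5}, {"translation": [0, 0, -2], "delta_rot": [0, 0, 0], "jaw": 8.5}, {"translation": [0, 0, -5], "delta_rot": [0, 0, 0], "jaw": 8.5}]}}

```text
time: 13.95
tool_pos: [0.5088, 0.2416, 0.0796]
tool_rot: [-0.002, 0.132, 0.991, -0.001]
contact_force: [0.9, 0.5, 0.0]
gripper_width: 0.996
grasp_force: 0.0
```

```bash
python3 - <<'E'
from h import *
to(.5048,-.1605,.12,86)
E
```

```text
tr [-10.14 -38.92  -3.97] rot [-0.0025 -0.0048 -0.1955] | t 13.95 [0.5088 0.2416 0.0796] w 0.996
```

>>> {"fn": "send_rows", "kwargs": {"steps": [{"translation": [0, 0, -4], "delta_rot": [0, 0, 0], "jaw": 8.5}, {"translation": [-10.14, -38.92, -4], "delta_rot": [0, 0, -0.1955], "jaw": 8.5}, {"translation": [-10.14, -38.92, -4], "delta_rot": [0, 0, -0.1955], "jaw": 8.5}, {"translation": [-10.14, -38.92, -4], "delta_rot": [0, 0, -0.1955], "jaw": 8.5}, {"translation": [-10.14, -38.92, -4], "delta_rot": [0, 0, -0.1955], "jaw": 8.5}, {"translation": [-10.14, -38.92, -4], "delta_rot": [0, 0, -0.1955], "jaw": 8.5}, {"translation": [-10.14, -38.92, -4], "delta_rot": [0, 0, -0.1955], "jaw": 8.5}, {"translation": [-10.14, -38.92, -4], "delta_rot": [0, 0, -0.1955], "jaw": 8.5}]}}

```text
time: 14.75
tool_pos: [0.5068, -0.1061, 0.1218]
tool_rot: [0.0, 0.035, 0.999, -0.0]
contact_force: [1.1, 0.1, -0.0]
gripper_width: 0.998
grasp_force: 0.0
```

```bash
python3 - <<'E'
from h import *
to(.5048,-.1605,.032,86)
E
```

```text
tr [-0.17 -5.44  8.98] rot [-0.0001  0.0009 -0.    ] | t 14.75 [ 0.5068 -0.1061  0.1218] w 0.998
```

>>> {"fn": "send_rows", "kwargs": {"steps": [{"translation": [-0.17, -5.44, 0], "delta_rot": [0, 0, 0], "jaw": 8.5}, {"translation": [-0.17, -5.44, 1], "delta_rot": [0, 0, 0], "jaw": 8.5}, {"translation": [-0.17, -5.44, 4], "delta_rot": [0, 0, 0], "jaw": 8.5}, {"translation": [-0.17, -5.44, 7], "delta_rot": [0, 0, 0], "jaw": 8.5}, {"translation": [-0.17, -5.44, 8.9], "delta_rot": [0, 0, 0], "jaw": 8.5}, {"translation": [-0.17, -5.44, 8.9], "delta_rot": [0, 0, 0], "jaw": 8.5}, {"translation": [-0.17, -5.44, 8.9], "delta_rot": [0, 0, 0], "jaw": 7}, {"translation": [-0.17, -5.44, 8.9], "delta_rot": [0, 0, 0], "jaw": 6}]}}

```text
time: 15.55
tool_pos: [0.5062, -0.1587, 0.0341]
tool_rot: [0.001, 0.035, 0.999, -0.001]
contact_force: [0.6, -0.2, -0.8]
gripper_width: 0.703
grasp_force: 0.0
```

```bash
python3 - <<'E'
from h import *
to(.5048,-.1605,.032,86)
E
```

```text
tr [ 0.13 -0.19  0.21] rot [-0.001   0.0026  0.0005] | t 15.55 [ 0.5062 -0.1587  0.0341] w 0.703
```

>>> {"fn": "send_rows", "kwargs": {"steps": [{"translation": [0.13, -0.15, 0.2], "delta_rot": [0, 0, 0], "jaw": 5.5}, {"translation": [0.13, -0.15, 0.2], "delta_rot": [0, 0, 0], "jaw": 4}, {"translation": [0.13, -0.15, 0.2], "delta_rot": [0, 0, 0], "jaw": 3}, {"translation": [0.13, -0.15, 0.2], "delta_rot": [0, 0, 0], "jaw": 3}, {"translation": [0.13, -0.15, 0.2], "delta_rot": [0, 0, 0], "jaw": 3}, {"translation": [0.13, -0.15, -1], "delta_rot": [0, 0, 0], "jaw": 3}, {"translation": [0.13, -0.15, -3], "delta_rot": [0, 0, 0], "jaw": 3}, {"translation": [0.13, -0.15, -6], "delta_rot": [0, 0, 0], "jaw": 3}]}}

```text
time: 16.35
tool_pos: [0.5018, -0.1591, 0.0914]
tool_rot: [-0.002, 0.035, 0.999, 0.001]
contact_force: [0.1, -0.0, -1.3]
gripper_width: 0.526
grasp_force: 61.3
```

```bash
python3 - <<'E'
from h import *
to(.5831,.2233,.12,74.8)
E
```

```text
tr [-5.43 38.72 -2.81] rot [ 0.0014 -0.0048  0.1954] | t 16.35 [ 0.5018 -0.1591  0.0914] w 0.526
```

>>> {"fn": "send_rows", "kwargs": {"steps": [{"translation": [0, 2, -2.8], "delta_rot": [0, 0, 0.02], "jaw": 3}, {"translation": [-5.43, 38.72, -2.8], "delta_rot": [0, 0, 0.1954], "jaw": 3}, {"translation": [-5.43, 38.72, -2.8], "delta_rot": [0, 0, 0.1954], "jaw": 3}, {"translation": [-5.43, 38.72, -2.8], "delta_rot": [0, 0, 0.1954], "jaw": 3}, {"translation": [-5.43, 38.72, -2.8], "delta_rot": [0, 0, 0.1954], "jaw": 3}, {"translation": [-5.43, 38.72, -2.8], "delta_rot": [0, 0, 0.1954], "jaw": 3}, {"translation": [-5.43, 38.72, -2.8], "delta_rot": [0, 0, 0.1954], "jaw": 3}, {"translation": [-5.43, 38.72, -2.8], "delta_rot": [0, 0, 0.1954], "jaw": 3}]}}

```text
time: 17.15
tool_pos: [0.5789, 0.1989, 0.1208]
tool_rot: [-0.0, 0.132, 0.991, -0.0]
contact_force: [1.6, -0.4, -0.4]
gripper_width: 0.521
grasp_force: 61.4
```

```bash
python3 - <<'E'
from h import *
to(.5831,.2233,.06,74.8)
E
```

```text
tr [0.23 2.47 6.08] rot [-0.0002 -0.0002  0.0003] | t 17.15 [0.5789 0.1989 0.1208] w 0.521
```

>>> {"fn": "send_rows", "kwargs": {"steps": [{"translation": [0.2, 2.47, 1], "delta_rot": [0, 0, 0], "jaw": 3}, {"translation": [0.2, 2.47, 3], "delta_rot": [0, 0, 0], "jaw": 3}, {"translation": [0.2, 2.47, 5], "delta_rot": [0, 0, 0], "jaw": 3}, {"translation": [0.2, 2.47, 6], "delta_rot": [0, 0, 0], "jaw": 3}, {"translation": [0.2, 2.47, 6], "delta_rot": [0, 0, 0], "jaw": 3}, {"translation": [0.2, 2.47, 6], "delta_rot": [0, 0, 0], "jaw": 3}, {"translation": [0.2, 2.47, 6], "delta_rot": [0, 0, 0], "jaw": 3}, {"translation": [0.2, 2.47, 6], "delta_rot": [0, 0, 0], "jaw": 3}]}}

```text
time: 17.95
tool_pos: [0.5846, 0.2211, 0.062]
tool_rot: [0.001, 0.132, 0.991, 0.0]
contact_force: [0.0, 0.6, -0.7]
gripper_width: 0.526
grasp_force: 61.4
```

```bash
python3 - <<'E'
from h import *
from plant import *
to(.5831,.2233,.033,74.8)
f=grab_frame('side');cv2.imwrite('pics/s6.png',cv2.resize(f['pixels'][120:240,240:400],(800,600),interpolation=cv2.INTER_CUBIC))
E
```

```text
tr [0.21 0.17 2.9 ] rot [ 0.0011  0.002  -0.0003] | t 17.95 [0.5846 0.2211 0.062 ] w 0.526
```

View pics/s6.png

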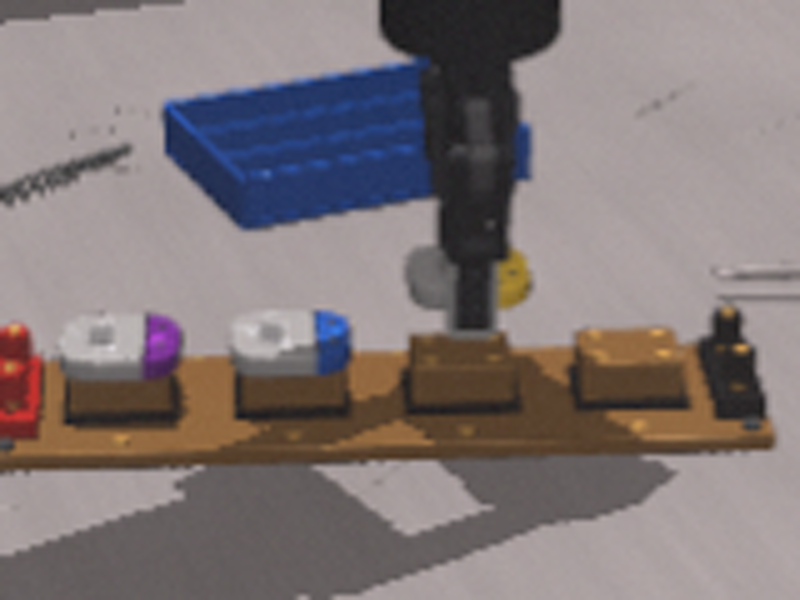

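Violet and blue are seated and centred. Yellow spans 405–530 in the crop (centre 467) over the third pedestal, which spans 408–518 (centre 463).

>>> {"fn": "send_rows", "kwargs": {"steps": [{"translation": [0.2, 0.15, 0.8], "delta_rot": [0, 0, 0], "jaw": 3}, {"translation": [0.2, 0.15, 1.6], "delta_rot": [0, 0, 0], "jaw": 3}, {"translation": [0.2, 0.15, 2.3], "delta_rot": [0, 0, 0], "jaw": 3}, {"translation": [0.2, 0.15, 2.7], "delta_rot": [0, 0, 0], "jaw": 3}, {"translation": [0.2, 0.15, 2.85], "delta_rot": [0, 0, 0], "jaw": 3}, {"translation": [0.2, 0.15, 2.85], "delta_rot": [0, 0, 0], "jaw": 3}, {"translation": [0.2, 0.15, 2.85], "delta_rot": [0, 0, 0], "jaw": 3}, {"translation": [0.2, 0.15, 2.85], "delta_rot": [0, 0, 0], "jaw": 3}]}}

```text
time: 18.8
tool_pos: [0.5822, 0.2231, 0.0319]
tool_rot: [0.0, 0.132, 0.991, 0.0]
contact_force: [0.1, -0.2, 0.7]
gripper_width: 0.525
grasp_force: 61.4
```

>>> {"fn": "send_rows", "kwargs": {"steps": [{"translation": [0, 0, 0.05], "delta_rot": [0, 0, 0], "jaw": 3}, {"translation": [0, 0, 0.05], "delta_rot": [0, 0, 0], "jaw": 4.8}, {"translation": [0, 0, 0.05], "delta_rot": [0, 0, 0], "jaw": 6}, {"translation": [0, 0, 0.05], "delta_rot": [0, 0, 0], "jaw": 8.5}, {"translation": [0, 0, 0.05], "delta_rot": [0, 0, 0], "jaw": 8.5}, {"translation": [0, 0, 0.05], "delta_rot": [0, 0, 0], "jaw": 8.5}, {"translation": [0, 0, -2], "delta_rot": [0, 0, 0], "jaw": 8.5}, {"translation": [0, 0, -5], "delta_rot": [0, 0, 0], "jaw": 8.5}]}}

```text
time: 19.6
tool_pos: [0.5802, 0.2226, 0.0799]
tool_rot: [-0.003, 0.132, 0.991, -0.001]
contact_force: [0.3, -0.1, -0.5]
gripper_width: 0.996
grasp_force: 0.0
```

```bash
python3 - <<'E'
from h import *
to(.431,-.1465,.12,86)
E
```

```text
tr [  4.74 -39.54  -3.88] rot [-0.0022 -0.005  -0.1954] | t 19.6 [0.5802 0.2226 0.0799] w 0.996
```

>>> {"fn": "send_rows", "kwargs": {"steps": [{"translation": [0, 0, -4], "delta_rot": [0, 0, 0], "jaw": 8.5}, {"translation": [4.74, -39.54, -4], "delta_rot": [0, 0, -0.1954], "jaw": 8.5}, {"translation": [4.74, -39.54, -4], "delta_rot": [0, 0, -0.1954], "jaw": 8.5}, {"translation": [4.74, -39.54, -4], "delta_rot": [0, 0, -0.1954], "jaw": 8.5}, {"translation": [4.74, -39.54, -4], "delta_rot": [0, 0, -0.1954], "jaw": 8.5}, {"translation": [4.74, -39.54, -4], "delta_rot": [0, 0, -0.1954], "jaw": 8.5}, {"translation": [4.74, -39.54, -4], "delta_rot": [0, 0, -0.1954], "jaw": 8.5}, {"translation": [4.74, -39.54, -4], "delta_rot": [0, 0, -0.1954], "jaw": 8.5}]}}

```text
time: 20.4
tool_pos: [0.4499, -0.1029, 0.1223]
tool_rot: [0.0, 0.035, 0.999, -0.0]
contact_force: [1.1, -1.0, 0.5]
gripper_width: 0.996
grasp_force: 0.0
```

```bash
python3 - <<'E'
from h import *
to(.431,-.1465,.032,86)
E
```

```text
tr [ 1.59 -4.48  9.03] rot [-0.0004  0.0009  0.0005] | t 20.4 [ 0.4499 -0.1029  0.1223] w 0.996
```

>>> {"fn": "send_rows", "kwargs": {"steps": [{"translation": [1.59, -4.48, 0], "delta_rot": [0, 0, 0], "jaw": 8.5}, {"translation": [1.59, -4.48, 1], "delta_rot": [0, 0, 0], "jaw": 8.5}, {"translation": [1.59, -4.48, 4], "delta_rot": [0, 0, 0], "jaw": 8.5}, {"translation": [1.59, -4.48, 7], "delta_rot": [0, 0, 0], "jaw": 8.5}, {"translation": [1.59, -4.48, 8.9], "delta_rot": [0, 0, 0], "jaw": 8.5}, {"translation": [1.59, -4.48, 8.9], "delta_rot": [0, 0, 0], "jaw": 8.5}, {"translation": [1.59, -4.48, 8.9], "delta_rot": [0, 0, 0], "jaw": 7}, {"translation": [1.59, -4.48, 8.9], "delta_rot": [0, 0, 0], "jaw": 6}]}}

```text
time: 21.2
tool_pos: [0.4331, -0.1452, 0.0345]
tool_rot: [0.001, 0.035, 0.999, -0.001]
contact_force: [-0.7, 0.3, -1.1]
gripper_width: 0.705
grasp_force: 0.0
```

```bash
python3 - <<'E'
from h import *
to(.431,-.1465,.032,86)
E
```

```text
tr [ 0.2  -0.14  0.25] rot [-0.001   0.0024  0.0005] | t 21.2 [ 0.4331 -0.1452  0.0345] w 0.705
```

>>> {"fn": "send_rows", "kwargs": {"steps": [{"translation": [0.18, -0.1, 0.2], "delta_rot": [0, 0, 0], "jaw": 5.5}, {"translation": [0.18, -0.1, 0.2], "delta_rot": [0, 0, 0], "jaw": 4}, {"translation": [0.18, -0.1, 0.2], "delta_rot": [0, 0, 0], "jaw": 3}, {"translation": [0.18, -0.1, 0.2], "delta_rot": [0, 0, 0], "jaw": 3}, {"translation": [0.18, -0.1, 0.2], "delta_rot": [0, 0, 0], "jaw": 3}, {"translation": [0.18, -0.1, -1], "delta_rot": [0, 0, 0], "jaw": 3}, {"translation": [0.18, -0.1, -3], "delta_rot": [0, 0, 0], "jaw": 3}, {"translation": [0.18, -0.1, -6], "delta_rot": [0, 0, 0], "jaw": 3}]}}

```text
time: 22.0
tool_pos: [0.4283, -0.1449, 0.0921]
tool_rot: [-0.002, 0.035, 0.999, 0.001]
contact_force: [-0.1, -0.1, -1.2]
gripper_width: 0.528
grasp_force: 61.4
```

```bash
python3 - <<'E'
from h import *
to(.6545,.2039,.12,74.8)
E
```

```text
tr [-20.12  36.38  -2.81] rot [ 0.0015 -0.0045  0.1955] | t 22.0 [ 0.4283 -0.1449  0.0921] w 0.528
```

>>> {"fn": "send_rows", "kwargs": {"steps": [{"translation": [-1, 2, -2.8], "delta_rot": [0, 0, 0.02], "jaw": 3}, {"translation": [-20.12, 36.38, -2.8], "delta_rot": [0, 0, 0.1955], "jaw": 3}, {"translation": [-20.12, 36.38, -2.8], "delta_rot": [0, 0, 0.1955], "jaw": 3}, {"translation": [-20.12, 36.38, -2.8], "delta_rot": [0, 0, 0.1955], "jaw": 3}, {"translation": [-20.12, 36.38, -2.8], "delta_rot": [0, 0, 0.1955], "jaw": 3}, {"translation": [-20.12, 36.38, -2.8], "delta_rot": [0, 0, 0.1955], "jaw": 3}, {"translation": [-20.12, 36.38, -2.8], "delta_rot": [0, 0, 0.1955], "jaw": 3}, {"translation": [-20.12, 36.38, -2.8], "delta_rot": [0, 0, 0.1955], "jaw": 3}]}}

```text
time: 22.8
tool_pos: [0.629, 0.1626, 0.1212]
tool_rot: [-0.0, 0.132, 0.991, -0.0]
contact_force: [0.8, -1.3, 0.0]
gripper_width: 0.525
grasp_force: 61.4
```

```bash
python3 - <<'E'
from h import *
to(.6545,.2039,.06,74.8)
E
```

```text
tr [-1.38  4.65  6.12] rot [-0.0004 -0.0004  0.0004] | t 22.8 [0.629  0.1626 0.1212] w 0.525
```

>>> {"fn": "send_rows", "kwargs": {"steps": [{"translation": [-1.38, 4.65, 0], "delta_rot": [0, 0, 0], "jaw": 3}, {"translation": [-1.38, 4.65, 2], "delta_rot": [0, 0, 0], "jaw": 3}, {"translation": [-1.38, 4.65, 4], "delta_rot": [0, 0, 0], "jaw": 3}, {"translation": [-1.38, 4.65, 6], "delta_rot": [0, 0, 0], "jaw": 3}, {"translation": [-1.38, 4.65, 6], "delta_rot": [0, 0, 0], "jaw": 3}, {"translation": [-1.38, 4.65, 6], "delta_rot": [0, 0, 0], "jaw": 3}, {"translation": [-1.38, 4.65, 6], "delta_rot": [0, 0, 0], "jaw": 3}, {"translation": [-1.38, 4.65, 6], "delta_rot": [0, 0, 0], "jaw": 3}]}}

```text
time: 23.6
tool_pos: [0.6551, 0.202, 0.063]
tool_rot: [0.001, 0.132, 0.991, 0.0]
contact_force: [0.1, 0.0, -0.9]
gripper_width: 0.521
grasp_force: 61.5
```

```bash
python3 - <<'E'
from h import *
from plant import *
to(.6545,.2039,.033,74.8)
f=grab_frame('side');cv2.imwrite('pics/s7.png',cv2.resize(f['pixels'][120:240,240:400],(800,600),interpolation=cv2.INTER_CUBIC))
E
```

```text
tr [0.11 0.17 3.  ] rot [ 0.0012  0.0025 -0.0002] | t 23.6 [0.6551 0.202  0.063 ] w 0.521
```

View pics/s7.png

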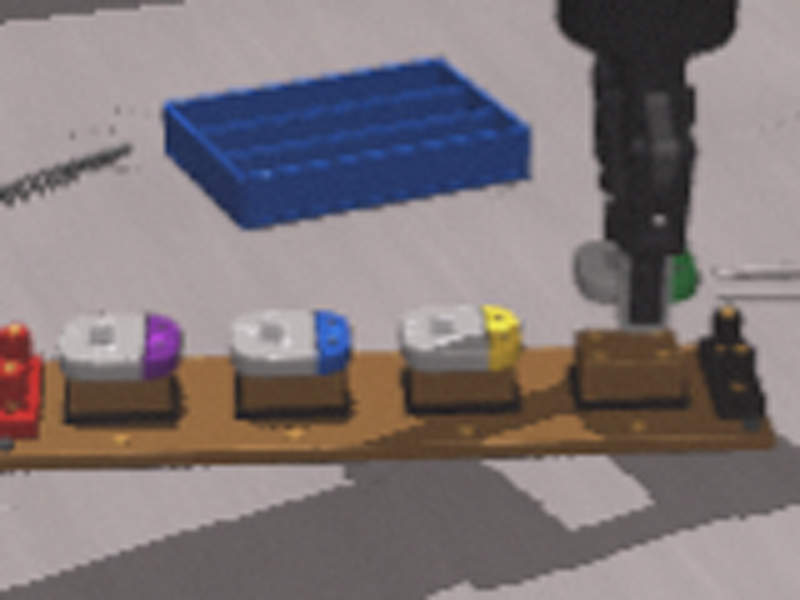

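Three generators are seated. Green is centred at column 636 in the crop, over the fourth pedestal at 631.

>>> {"fn": "send_rows", "kwargs": {"steps": [{"translation": [0.18, 0.15, 0.8], "delta_rot": [0, 0, 0], "jaw": 3}, {"translation": [0.18, 0.15, 1.6], "delta_rot": [0, 0, 0], "jaw": 3}, {"translation": [0.18, 0.15, 2.3], "delta_rot": [0, 0, 0], "jaw": 3}, {"translation": [0.18, 0.15, 2.7], "delta_rot": [0, 0, 0], "jaw": 3}, {"translation": [0.18, 0.15, 2.95], "delta_rot": [0, 0, 0], "jaw": 3}, {"translation": [0.18, 0.15, 2.95], "delta_rot": [0, 0, 0], "jaw": 3}, {"translation": [0.18, 0.15, 2.95], "delta_rot": [0, 0, 0], "jaw": 3}, {"translation": [0.18, 0.15, 2.95], "delta_rot": [0, 0, 0], "jaw": 3}]}}

```text
time: 24.45
tool_pos: [0.653, 0.2039, 0.0322]
tool_rot: [0.0, 0.132, 0.991, 0.0]
contact_force: [-2.1, -0.5, 4.5]
gripper_width: 0.526
grasp_force: 62.2
```

>>> {"fn": "send_rows", "kwargs": {"steps": [{"translation": [0, 0, 0], "delta_rot": [0, 0, 0], "jaw": 3}, {"translation": [0, 0, 0], "delta_rot": [0, 0, 0], "jaw": 4.8}, {"translation": [0, 0, 0], "delta_rot": [0, 0, 0], "jaw": 6}, {"translation": [0, 0, 0], "delta_rot": [0, 0, 0], "jaw": 8.5}, {"translation": [0, 0, 0], "delta_rot": [0, 0, 0], "jaw": 8.5}, {"translation": [0, 0, 0], "delta_rot": [0, 0, 0], "jaw": 8.5}, {"translation": [0, 0, -2], "delta_rot": [0, 0, 0], "jaw": 8.5}, {"translation": [0, 0, -5], "delta_rot": [0, 0, 0], "jaw": 8.5}]}}

```text
time: 25.25
tool_pos: [0.6506, 0.2034, 0.079]
tool_rot: [-0.003, 0.132, 0.991, -0.001]
contact_force: [0.4, -0.1, -0.2]
gripper_width: 0.997
grasp_force: 0.0
```

>>> {"fn": "send_rows", "kwargs": {"steps": [{"translation": [0, -2, -5], "delta_rot": [0, 0, 0], "jaw": 8.5}, {"translation": [0, -25, -10], "delta_rot": [0, 0, 0], "jaw": 8.5}, {"translation": [0, -25, -10], "delta_rot": [0, 0, 0], "jaw": 8.5}, {"translation": [0, -25, -10], "delta_rot": [0, 0, 0], "jaw": 8.5}, {"translation": [0, -25, -10], "delta_rot": [0, 0, 0], "jaw": 8.5}, {"translation": [0, -25, -10], "delta_rot": [0, 0, 0], "jaw": 8.5}, {"translation": [0, -25, -10], "delta_rot": [0, 0, 0], "jaw": 8.5}, {"translation": [0, -25, -10], "delta_rot": [0, 0, 0], "jaw": 8.5}]}}

```text
time: 26.05
tool_pos: [0.5872, -0.038, 0.1819]
tool_rot: [0.0, 0.133, 0.991, 0.0]
contact_force: [0.2, -0.4, 0.4]
gripper_width: 0.993
grasp_force: 0.0
```

```bash
python3 - <<'E'
from h import *
from plant import *
f=grab_frame('top');W=world(f);W4=world(f,.041);z=W[...,2]
cv2.imwrite('pics/t8.png',cv2.resize(f['pixels'][120:320,130:370],(720,600)))
F=np.zeros(z.shape,bool);F[125:310,150:260]=1
m=(F&(abs(z-.041)<.004)).astype(np.uint8);n,l,st,ce=cv2.connectedComponentsWithStats(m)
t=np.radians(-15.2);u=np.array([np.cos(t),np.sin(t)])
for i in range(1,n):
    if st[i,4]>100:
        r=rect(W4[l==i]);d=r[0]-[547.4,233.];print(r,"fixture xy",(d@u).round(1),(d@[-u[1],u[0]]).round(1),np.median(z[l==i]).round(4))
E
```

```text
(array([651.4, 204. ]), array([45.5, 53.7]), np.float32(165.3)) fixture xy 108.0 -0.7 0.041
(array([582.4, 222.8]), array([44.7, 50.8]), np.float32(162.6)) fixture xy 36.4 -0.7 0.041
(array([512.5, 241.8]), array([45.3, 52.2]), np.float32(162.3)) fixture xy -36.0 -0.7 0.0412
(array([441.4, 261.7]), array([47. , 52.9]), np.float32(163.4)) fixture xy -109.8 -0.1 0.041
```

View pics/t8.png

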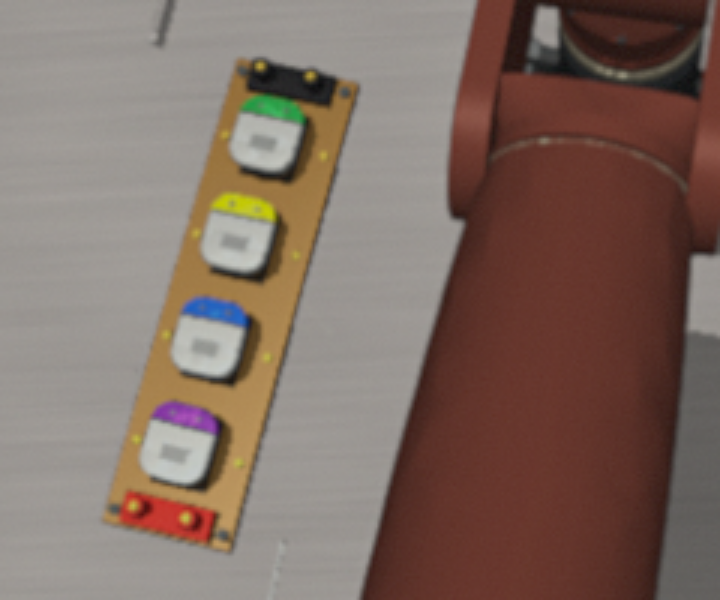

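All four lie flat on their pedestals, within about 3 mm of centre. From the red block the order is violet (180,445), blue (210,340), yellow (240,235), green (268,135). The arm is clear of the fixture, so I'm handing the job in.

```bash
python3 -c "
from plant import *
print(job_done())"
```

```text
the job is handed in; nothing more can be done
None
```

The job is handed in: violet, blue, yellow and green (counted from the red block) lie flat on their pedestals, within about 3 mm of centre by the last top view, and the crucible was never touched; no verdict was returned.

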